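# Bar from the magazine, squared up in the fence corner

## Robot

A 6-joint arm with a two-finger parallel gripper is mounted at the origin on a cart in front of the work surface, level with it; the furniture and walls round the work are solid. World frame = base frame: x ahead of the robot, y to its left, z up, the work surface at z = 0. Lengths are in m, angles in rad, forces in N, time in s.
With the tool pointing down it reaches from about 0.375 to 0.9 m from the base axis. Payload 3.1 kg.
Tool frame: the origin (TCP) lies between the finger pads, 19 mm behind the fingertips; this is the grasp point; z points along the fingers, y is the line along which they close (so a half turn about z gives the same grasp; the last joint's range is limited). The gripper opens to 85 mm and grips with 20 to 120 N. Pads are 22 mm wide; open, the fingers measure 114 mm over their backs; the gripper's body (76 mm by 85 mm) begins 54 mm behind the grasp point. The pads swing forward as they close: fully open they stand 13 mm farther back than shut.
Start: joints at [-1.468, 0.527, 1.433, -0, 1.181, -0.178], TCP at [0.173, -0.6, 0.25] pointing down, gripper open.
Joint ranges: [-3.08, 3.08], [-0.75, 2.2], [0.22, 2.44], [-1.43, 4.57], [0, 2.65], [-2.85, 2.85]. Speed limits (rad/s): [2.79, 2.79, 3.14, 3.14, 3.14, 3.14].

## Interface

Orientations are given as a unit quaternion [x, y, z, w].
In Python, from station import manip gives the robot as it stands. The module is installed in compiled form; this text tells all that it offers.
- The arm moves only by the tool step_arm, never from a script. Its argument "commands" is one flat list of numbers, 6 for each row, row after row: the shift along the tool's x, y, z in m, then the turn, a rotation vector about the tool's x, y, z in degrees. A call has exactly 10 rows; each row is the pose to reach, as a shift and turn from the pose commanded when the call began, along the tool's axes at that moment; what a row does not reach only later rows make up. A row lasts 1/10 s, in which the tool goes at most 50 mm and 8.59 degrees, less where a joint would pass 70% of its speed; a pose out of reach is approached as far as the arm can. A call with a gripper value outside its range is refused whole. "jaw" is the opening in per cent of the stroke, from 0 (shut) to 100 (fully open), set as the call begins (left out, the last holds). The fingers move at their own pace and stop on an object; "grip_force" is the grip in N (left out, the last holds). Time passes only in rows, so rows that repeat a pose let the fingers close, or fill a call up. It gives the time, the measured TCP pose, the force, the opening and the grip force at its end, in the units of the state.
- manip.sense(): the state, without advancing time (a new reading comes with each control period).
- manip.snapshot(name): name is "scene" or "top" or "wrist"; returns a dict with "pixels" (384x512x3 uint8, blue, green, red), "fx", "fy", "cx", "cy" (pixels), "R" (3x3) and "t" (3): a world point X has camera coordinates R X + t; the wrist camera has in their place "mount" (4x4, takes a point from camera to tool coordinates, whose origin is the TCP and whose axes are the flange's). Camera axes: x right, y down, z forward; pixel columns grow to the right and rows downward; lengths in m; the calibration is good to about 2 mm. A picture is of the moment at which its call begins: read the wrist's pose just before it. There is no depth.
- manip.sign_off(): hands the job in; it is judged then, once.
The state is a dict: "t": time; "q": joint angles; "qd": joint speeds; "tau": joint torques, N m; "tcp_pos": TCP position; "tool_rot": TCP orientation; "force": force on the tool from outside, world axes, zero at the start; "ft_torque": the same for the moment, N m; "finger_gap": opening from 0.0 (shut) to 1.0 (fully open); "gripper_force": force on a finger pad.
Only numpy, scipy, OpenCV 4.12 (cv2) and the standard library are available. Lean on these libraries where they do the work, as an engineer would, in place of code of your own. Each camera call takes 0.05 s, during which the arm holds its last target. There are 200 camera calls.

## Task

Slide the aluminium bar with the blue end out of the grey bar magazine until it lies clear on the table, let go, then take it up again round its middle. Set it down flat on the steel bed short of the blue fence and the red end stop and let go, then push it fully home into the corner, its long side flush along the blue fence and its blue end against the red stop. Press lightly, never over 40 N on fence and stop, and do not disturb the dark bar, the pliers or the marker.

Things in the scene. Friction and masses are not known exactly. Their poses are not given: they have to be found in the camera images.
- bar: The loose aluminium bar, 110 mm long (x) x 30 mm wide (y) x 26 mm high (z), about 0.25 kg, the last 18 mm at its -x end blue. Origin: centre of its underside. It starts in one of the magazine's two lanes, flat on the table, blue end toward the robot and 38 to 46 mm of it out of the lane.
- blue_end (a point): Centre of the bar's blue end face (55 mm from the bar's origin along its -x, 13 mm above its underside).
- plain_end (a point): Centre of the bar's other end face (55 mm along the bar's +x).
- rack: Grey bar magazine, fixed on the table: 80 mm deep (x) x 108 mm wide (y) x 38 mm high, with a roof (underside at 34 mm) over two lanes 39 mm wide along its x axis, centred 29 mm either side of its middle; no floor (bars lie on the table), open at the front face x = -40 mm, closed at the back. Screw heads stand 2 mm above the roof. Origin: centre of its underside.
- fixture: Steel bed of the corner stop, fixed on the table: 100 mm (x) x 180 mm (y), top face 6 mm above the table. Origin: centre of its underside; its +x points to the blue fence, away from the robot. On its -y side a red stop is clamped against the fence. Its place differs each time and is NOT reported: its red face (towards +y) lies at y = -70 to -35 mm in this frame, to be found by touch or seen.
- back_fence: Blue rigid fence, fixed along the bed's far edge, 15 x 180 mm, top 34 mm above the table, 2 mm over a bar lying on the bed (the red stop likewise). Origin: centre of its underside, 42.5 mm along the bed's +x. Its inner face is the plane x = +35 mm of the bed's frame: the bar's centre line is at x = +20 mm when flush.
- stop_pad (a joint): Yellow touch plate (20 x 14 mm) in the face of the red stop (rigid block 45 x 20 x 28 mm, dark thumb screw 10 mm higher), on a light spring (0.3 N, too weak to push the bar back): 0 when untouched, standing 4 mm proud of the red face; 0.004 m when level with it, as when the bar's end lies against the stop.
- dark_bar: Dark steel bar of the same size in the other lane, about 0.5 kg: leave alone. Origin: centre of its underside.
- pliers: Pliers with blue handles, 29 x 175 x 13 mm, loose on the table by the fixed guide rods (rods, blocks, air cylinder and hose there stand up to 80 mm high: carry over them, and near the robot, as hoses hang 0.4 m up behind x = 0.6 m): leave alone. Origin: centre of the underside.
- marker: Marker pen, white with red ends, 16 x 134 x 18 mm, loose on the table: leave alone. Origin: centre of the underside.
Mind the look-alikes: they are no part of the job. Of the things that look like the fixture, the larger one is meant.

How it is judged:
By the outcome, as a careful person would: the job done as asked, in the order asked, and still so for the second after the job is handed in, with the robot touching nothing.
It also fails if it takes over 64 s, if anything falls off the work surface, if the arm or the gripper's body presses on something with over 40 N, if the wrist force passes 120 N, or if a joint passes its speed limit or range.

## Working session

There is one attempt and no reset: what is moved stays moved. The work goes in short steps, Python scripts to look and compute and a tool call to move; the robot and the scene stay as the last step left them, time stands still between calls to the robot, and variables do not carry over. Pictures are saved under pics/ and viewed, at most 10 in all, crops included, and the job is handed in when it is done.

Besides the shell and the picture viewer there is one more tool, called after ">>>" as a command line: name --argument value ..., lists and objects as JSON in quotes. step_arm: Moves the arm, as the interface text tells. Its arguments: {"type":"object","properties":{"commands":{"type":"array","items":{"type":"number"}},"jaw":{"type":"number"},"grip_force":{"type":"number"}},"required":["commands"]}

```bash
mkdir -p pics; cat > h.py <<'E'
import numpy as np, cv2
from scipy.spatial.transform import Rotation as Ro
from station import manip
def ray(s,u,v,z):
    R=np.array(s["R"]);t=np.array(s["t"]).ravel()
    d=R.T@np.array([(u-s["cx"])/s["fx"],(v-s["cy"])/s["fy"],1]);c=-R.T@t
    return c+d*(z-c[2])/d[2]
def proj(s,X):
    p=np.array(s["R"])@np.array(X)+np.array(s["t"]).ravel()
    return s["fx"]*p[0]/p[2]+s["cx"],s["fy"]*p[1]/p[2]+s["cy"]
def wrist():
    st=manip.sense();s=dict(manip.snapshot("wrist"))
    T=np.eye(4);T[:3,:3]=Ro.from_quat(st["tool_rot"]).as_matrix();T[:3,3]=st["tcp_pos"]
    M=np.linalg.inv(T@np.array(s["mount"]));s["R"]=M[:3,:3];s["t"]=M[:3,3];return s
E
python3 - <<'E'
from h import *
import pickle
st=manip.sense();print(st)
for n in("scene","top"):
    s=manip.snapshot(n);p=s["pixels"];cv2.imwrite(f"pics/{n}0.png",cv2.resize(p,(800,600),interpolation=cv2.INTER_CUBIC))
    pickle.dump(s,open(n+"0.pkl","wb"))
    R=np.array(s["R"]);print(n,-R.T@np.array(s["t"]).ravel(),R[2],s["fx"])
E
```

```text
{'t': 0.0, 'q': array([-1.46850142e+00,  5.28471353e-01,  1.43390467e+00, -1.45445681e-05,
        1.18137955e+00, -1.78528111e-01]), 'qd': array([-0.0014245 ,  0.00071957, -0.00092374,  0.00052545,  0.00152819,
        0.00135586]), 'tau': array([ 1.17570915e-03, -4.42346907e+01, -1.78026885e+01, -2.46782056e-04,
        8.46320938e-03, -6.75486675e-06]), 'tcp_pos': array([ 0.17315456, -0.59983518,  0.24902962]), 'tool_rot': array([ 9.90157523e-01,  1.39953244e-01,  3.44917273e-05, -1.08093248e-03]), 'force': array([0.09177162, 0.14436331, 0.50831065]), 'ft_torque': array([-0.01469298,  0.05567652, -0.00163682]), 'gripper_force': 0.0, 'finger_gap': 1.0000611672041522}
scene [-0.79014843  0.96511779  0.85284085] [ 0.75146423 -0.47152952 -0.46147743] 470.2851168386623
top [0.28195206 0.16319279 1.54440733] [ 1.46900843e-01  6.42080533e-04 -9.89151015e-01] 420.53348220967115
```

View pics/top0.png

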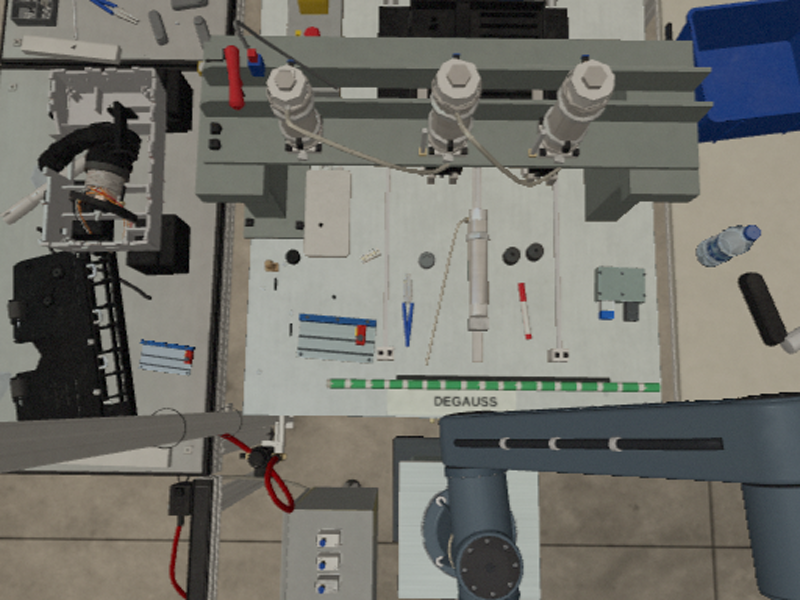

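View pics/scene0.png

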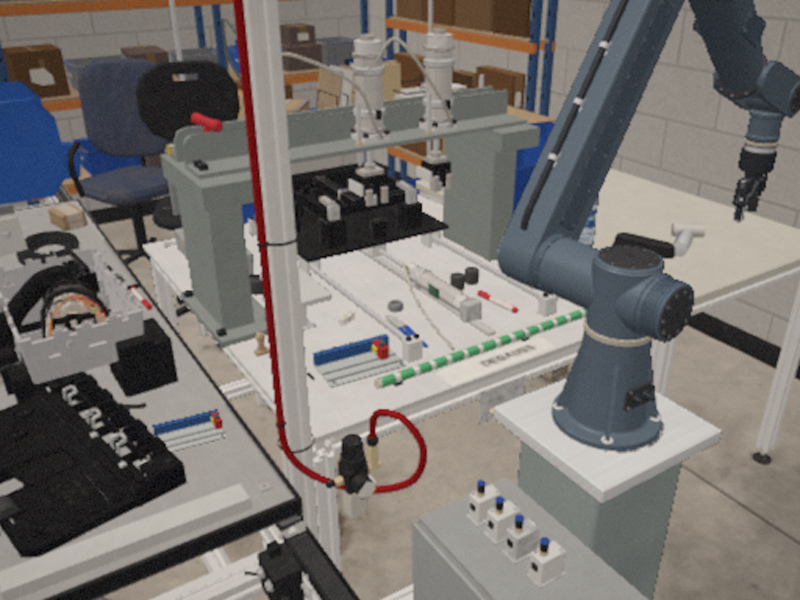

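The top view (800x600) shows the following:
- Magazine at (620,285), with the blue-ended bar at (606,314) and the dark bar at (631,311).
- Larger corner fixture at (337,338), with its red stop at (361,335). A smaller look-alike sits on the left bench at (167,357).
- Pliers at (408,310) and marker at (525,310).

Possible confusions:
- For the bar: the dark bar (631,311) and the cylinder rod (478,345).
- For the fixture: the small one (167,357).

I choose the bar at (606,314) and the fixture at (337,338). Next is a close crop to check.

```bash
python3 - <<'E'
from h import *
import pickle
s=pickle.load(open("top0.pkl","rb"));p=s["pixels"]
k=.64
a=cv2.resize(p[190:240,182:252],None,fx=8,fy=8,interpolation=cv2.INTER_CUBIC)[:, :560]
b=cv2.resize(p[160:210,370:420],None,fx=8,fy=8,interpolation=cv2.INTER_CUBIC)
cv2.imwrite("pics/c1.png",cv2.resize(np.hstack([a,b]),(800,333)))
for n,u,v,z in[("rack",620,285,.038),("blue",606,314,.013),("dark",631,311,.026),("fixc",337,338,.006),("red",361,335,.034),("pliers",408,310,0),("marker",525,310,0),("rodL",386,355,.05),("rodR",560,355,.05),("cyl",478,330,.05),("tablecorner",244,415,0),("tabler",658,410,0),("green",440,385,0)]:
    print(n,ray(s,u*k,v*k,z).round(3))
E
```

```text
rack [ 0.56  -0.352  0.038]
blue [ 0.495 -0.325  0.013]
dark [ 0.501 -0.38   0.026]
fixc [0.431 0.307 0.006]
red [0.436 0.249 0.034]
pliers [0.501 0.14  0.   ]
marker [ 0.504 -0.137 -0.   ]
rodL [0.39 0.19 0.05]
rodR [ 0.394 -0.205  0.05 ]
cyl [ 0.449 -0.019  0.05 ]
tablecorner [0.25  0.518 0.   ]
tabler [ 0.273 -0.442  0.   ]
green [0.325 0.064 0.   ]
```

View pics/c1.png

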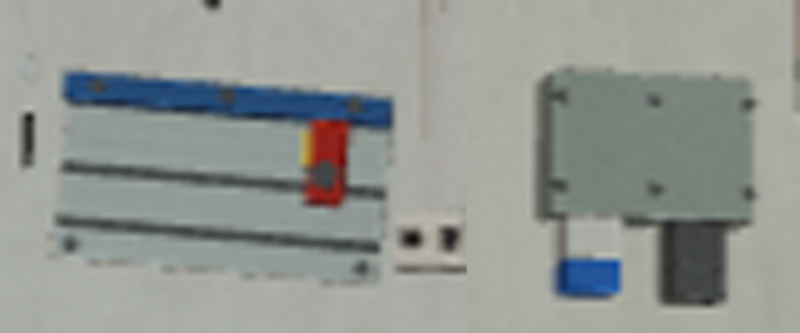

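The crop confirms it: blue-ended bar in the +y lane of the magazine, dark bar in the other lane, and the large fixture with its red stop and yellow plate. I'll move over the bar for a wrist look.

```bash
cat >> h.py <<'E'
def go(x,y,z,yaw):
    st=manip.sense();A=Ro.from_quat(st["tool_rot"])
    B=Ro.from_euler('z',yaw,degrees=True)*Ro.from_euler('x',180,degrees=True)
    d=A.inv().apply(np.array([x,y,z])-st["tcp_pos"]);r=(A.inv()*B).as_rotvec(degrees=True)
    print("go",(d*1000).round(1),r.round(2))
E
python3 -c "
from h import *
go(.43,-.33,.25,0);print(np.array(manip.snapshot('wrist')['mount']).round(3))"
```

```text
go [ 321.6 -188.1   -0.4] [-0.12 -0.   16.09]
[[ 0.    -0.947 -0.321  0.083]
 [ 1.     0.    -0.001 -0.001]
 [ 0.001 -0.321  0.947 -0.124]
 [ 0.     0.     0.     1.   ]]
```

>>> step_arm --commands '[0.02,-0.012,0,0,0,1,0.06,-0.035,0,0,0,3.5,0.105,-0.061,0,0,0,6,0.15,-0.088,0,0,0,8.5,0.195,-0.114,0,0,0,11,0.24,-0.14,0,0,0,13,0.28,-0.164,0,0,0,15,0.305,-0.179,0,0,0,16,0.322,-0.188,0,0,0,16.1,0.322,-0.188,0,0,0,16.1]' --jaw 55 --grip_force 30

```text
t: 1.15
tcp_pos: [0.4319, -0.3283, 0.2498]
tool_rot: [1.0, 0.002, -0.0, -0.0]
force: [0.0, -0.7, 0.1]
finger_gap: 0.552
gripper_force: 0.0
```

```bash
python3 - <<'E'
from h import *
import pickle
s=wrist();pickle.dump(s,open("w1.pkl","wb"));cv2.imwrite("pics/w1.png",s["pixels"])
st=manip.sense();print(st["tcp_pos"],st["force"])
E
```

```text
[ 0.43103088 -0.32960874  0.24981715] [ 0.54616609 -0.60528494 -0.25800217]
```

View pics/w1.png

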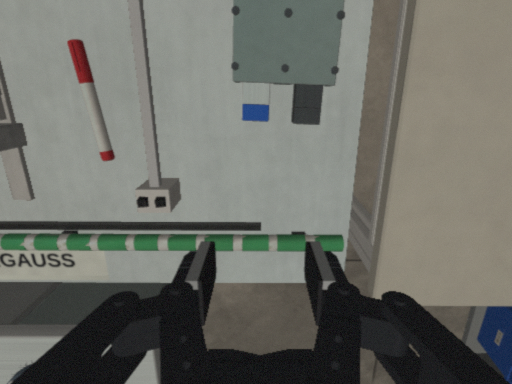

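The wrist view shows the blue end at about (256,113), the bar's sides at columns 243–270, the dark bar at (307,104), and the rack front edge at row ~83. Measuring these now.

```bash
python3 - <<'E'
from h import *
import pickle
s=pickle.load(open("w1.pkl","rb"));p=s["pixels"]
h=cv2.cvtColor(p,cv2.COLOR_BGR2HSV)
m=cv2.inRange(h,(100,120,50),(130,255,255));m[150:]=0;m[:, :200]=0;m[:,320:]=0
c=max(cv2.findContours(m,0,1)[0],key=cv2.contourArea);r=cv2.minAreaRect(c);b=cv2.boxPoints(r);print(b.round(1))
for q in b: print(ray(s,q[0],q[1],.026).round(4))
d=cv2.inRange(p,(0,0,0),(70,70,70));d[:84]=0;d[140:]=0;d[:,:280]=0;d[:,335:]=0
c=max(cv2.findContours(d,0,1)[0],key=cv2.contourArea);b=cv2.boxPoints(cv2.minAreaRect(c));print(b.round(1),[ray(s,*q,.026).round(4) for q in b])
for v in(90,95,108,118):print(v,p[v,236:278].mean(1).astype(int))
# rack screws
m=cv2.inRange(h[:90,225:350],(0,0,0),(180,255,75))
for c in cv2.findContours(m,0,1)[0]:
    (u,v),rr=cv2.minEnclosingCircle(c)
    if 2<rr<8:print("screw",round(u+225,1),round(v,1),ray(s,u+225,v,.039).round(4))
E
```

```text
[[242.3 119.2]
 [243.1 103.9]
 [268.2 105.1]
 [267.5 120.4]]
[ 0.4844 -0.3072  0.026 ]
[ 0.501  -0.3082  0.026 ]
[ 0.4999 -0.3362  0.026 ]
[ 0.4832 -0.3356  0.026 ]
[[291.3 122.1]
 [294.2  82.9]
 [322.2  85. ]
 [319.3 124.1]] [array([ 0.4815, -0.3624,  0.026 ]), array([ 0.523, -0.364,  0.026]), array([ 0.521 , -0.3947,  0.026 ]), array([ 0.4793, -0.3943,  0.026 ])]
90 [148 148 147 148 149 150 143 144 147 147 147 148 145 145 144 149 146 146
 145 145 147 147 145 148 147 147 148 148 147 148 147 143 143 126 134 142
 142 143 144 144 144 147]
95 [147 148 147 151 150 150 146 147 146 144 146 146 144 144 144 146 149 146
 144 146 147 147 145 147 146 147 146 149 148 146 146 146 141 127 135 143
 144 144 144 142 143 142]
108 [148 146 147 148 147 146 114  85  80  82  76  82  83  77  79  73  79  77
  78  77  82  81  80  80  79  78  79  77  79  80  77  78  77 124 144 144
 144 143 144 143 145 143]
118 [149 149 147 146 147 132 105  86  76  81  79  77  81  79  78  78  79  78
  81  80  78  79  81  75  79  79  81  80  79  79  79  81  94 129 144 144
 147 145 144 146 146 146]
screw 333.5 69.5 [ 0.5359 -0.4027  0.039 ]
screw 284.5 67.6 [ 0.5375 -0.3521  0.039 ]
screw 235.0 65.5 [ 0.5393 -0.3012  0.039 ]
screw 340.5 14.9 [ 0.5854 -0.4055  0.039 ]
screw 288.0 12.2 [ 0.5875 -0.354   0.039 ]
screw 235.5 10.1 [ 0.5891 -0.3028  0.039 ]
```

```bash
python3 -c "
from h import *
go(.5015,-.322,.10,-2.2);go(.5015,-.322,.023,-2.2)"
```

```text
go [ 70.6  -7.4 149.8] [-0.01  0.03  2.36]
go [ 70.6  -7.4 226.8] [-0.01  0.03  2.36]
```

>>> step_arm --commands '[0.02,-0.002,0.02,0,0,0.5,0.05,-0.005,0.05,0,0,1.2,0.07,-0.007,0.09,0,0,2,0.071,-0.0075,0.125,0,0,2.4,0.071,-0.0075,0.145,0,0,2.4,0.071,-0.0075,0.16,0,0,2.4,0.071,-0.0075,0.175,0,0,2.4,0.071,-0.0075,0.18,0,0,2.4,0.071,-0.0075,0.18,0,0,2.4,0.071,-0.0075,0.18,0,0,2.4]' --jaw 48

```text
t: 2.2
tcp_pos: [0.5019, -0.3238, 0.0709]
tool_rot: [1.0, -0.021, 0.001, 0.001]
force: [-0.5, -0.1, -0.1]
finger_gap: 0.484
gripper_force: 0.0
```

```bash
python3 - <<'E'
from h import *
go(.5015,-.322,.023,-2.2)
s=wrist();cv2.imwrite("pics/w2.png",s["pixels"])
E
```

```text
go [-0.5 -1.8 47.9] [ 0.07 -0.08 -0.23]
```

View pics/w2.png

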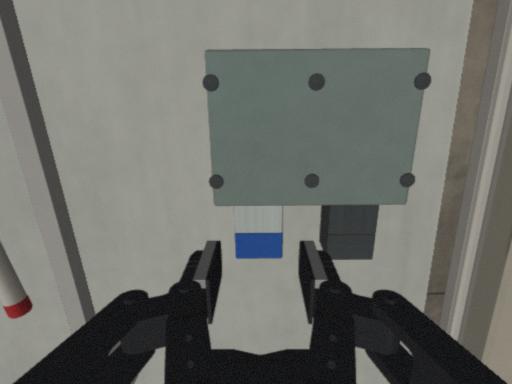

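The fingers straddle the bar: bar columns 235–283, fingers at 207 and 312. The dark bar at 321 and beyond is outside the right finger. Descending.

>>> step_arm --commands '[0,-0.0005,0.005,0,0,0,0,-0.0005,0.015,0,0,0,0,-0.0005,0.025,0,0,0,0,-0.0005,0.033,0,0,0,0,-0.0005,0.039,0,0,0,0,-0.0005,0.043,0,0,0,0,-0.0005,0.046,0,0,0,0,-0.0005,0.0475,0,0,0,0,-0.0005,0.0475,0,0,0,0,-0.0005,0.0475,0,0,0]'

```text
t: 3.25
tcp_pos: [0.5017, -0.3228, 0.0227]
tool_rot: [1.0, -0.021, 0.0, 0.0]
force: [0.8, 0.0, -0.4]
finger_gap: 0.481
gripper_force: 0.0
```

>>> step_arm --commands '[0,0,0,0,0,0,0,0,0,0,0,0,0,0,0,0,0,0,0,0,0,0,0,0,0,0,0,0,0,0,0,0,0,0,0,0,0,0,0,0,0,0,0,0,0,0,0,0,0,0,0,0,0,0,0,0,0,0,0,0]' --jaw 10 --grip_force 25

```text
t: 4.25
tcp_pos: [0.5018, -0.3229, 0.0229]
tool_rot: [1.0, -0.021, 0.0, 0.0]
force: [-0.6, 0.4, 5.9]
finger_gap: 0.349
gripper_force: 26.0
```

>>> step_arm --commands '[-0.004,0,-0.0005,0,0,0,-0.014,0,-0.0005,0,0,0,-0.028,0,-0.0005,0,0,0,-0.042,0,-0.0005,0,0,0,-0.056,0,-0.0005,0,0,0,-0.07,0,-0.0005,0,0,0,-0.084,0,-0.0005,0,0,0,-0.095,0,-0.0005,0,0,0,-0.1,0,-0.0005,0,0,0,-0.1,0,-0.0005,0,0,0]'

```text
t: 5.25
tcp_pos: [0.4, -0.318, 0.023]
tool_rot: [1.0, -0.021, -0.001, -0.001]
force: [-2.1, -1.9, 2.7]
finger_gap: 0.347
gripper_force: 25.6
```

>>> step_arm --commands '[0,0,0,0,0,0,0,0,0,0,0,0,0,0,0,0,0,0,0,0,0,0,0,0,0,0,0,0,0,0,0,0,-0.01,0,0,0,0,0,-0.03,0,0,0,0,0,-0.06,0,0,0,0,0,-0.08,0,0,0,0,0,-0.08,0,0,0]' --jaw 60

```text
t: 6.25
tcp_pos: [0.4029, -0.3198, 0.1061]
tool_rot: [1.0, -0.021, 0.002, 0.002]
force: [0.3, -1.2, 0.3]
finger_gap: 0.6
gripper_force: 0.0
```

```bash
python3 - <<'E'
from h import *
s=wrist();p=s["pixels"];cv2.imwrite("pics/w3.png",p)
h=cv2.cvtColor(p,cv2.COLOR_BGR2HSV)
m=cv2.inRange(h,(100,120,50),(130,255,255));m[:,:180]=0;m[:,330:]=0
c=max(cv2.findContours(m,0,1)[0],key=cv2.contourArea);b=cv2.boxPoints(cv2.minAreaRect(c))
print(b.round(),[ray(s,*q,.026).round(4) for q in b])
E
```

```text
[[238. 216.]
 [276. 216.]
 [276. 236.]
 [238. 236.]] [array([ 0.3995, -0.3031,  0.026 ]), array([ 0.3983, -0.331 ,  0.026 ]), array([ 0.382 , -0.3306,  0.026 ]), array([ 0.3832, -0.3021,  0.026 ])]
```

View pics/w3.png

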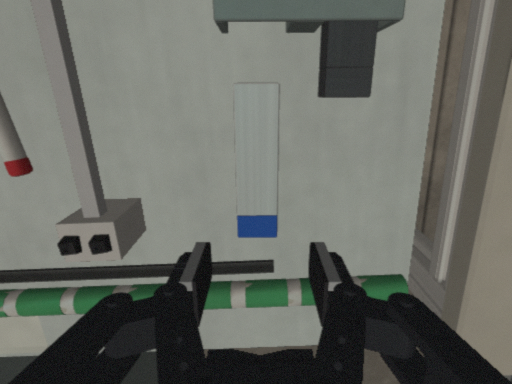

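The bar lies clear of the magazine, blue end at (257,227) and plain end at row 83. The dark bar is unmoved. Regrasping at the middle.

```bash
python3 -c "
from h import *
go(.437,-.3185,.0235,-2.3)"
```

```text
go [34.5 -2.3 81.3] [ 0.16 -0.14 -0.1 ]
```

>>> step_arm --commands '[0.01,-0.0015,0,0,0,0,0.025,-0.0015,0.005,0,0,0,0.0345,-0.0015,0.015,0,0,0,0.0345,-0.0015,0.03,0,0,0,0.0345,-0.0015,0.048,0,0,0,0.0345,-0.0015,0.064,0,0,0,0.0345,-0.0015,0.074,0,0,0,0.0345,-0.0015,0.079,0,0,0,0.0345,-0.0015,0.081,0,0,0,0.0345,-0.0015,0.081,0,0,0]'

```text
t: 7.3
tcp_pos: [0.4363, -0.3184, 0.0218]
tool_rot: [1.0, -0.021, -0.0, -0.0]
force: [0.5, -0.5, -0.4]
finger_gap: 0.598
gripper_force: 0.0
```

>>> step_arm --commands '[0,0,0,0,0,0,0,0,0,0,0,0,0,0,0,0,0,0,0,0,0,0,0,0,0,0,0,0,0,0,0,0,0,0,0,0,0,0,0,0,0,0,0,0,0,0,0,0,0,0,0,0,0,0,0,0,0,0,0,0]' --jaw 10 --grip_force 40

```text
t: 8.3
tcp_pos: [0.4365, -0.3189, 0.0228]
tool_rot: [1.0, -0.021, 0.001, 0.001]
force: [-0.7, 0.6, 5.5]
finger_gap: 0.338
gripper_force: 41.3
```

```bash
python3 - <<'E'
from h import *
go(.41,-.2,.2,0)
E
```

```text
go [ -31.3 -117.4 -177.4] [ 0.07 -0.07 -2.41]
```

>>> step_arm --commands '[0,0,-0.01,0,0,0,0,0,-0.03,0,0,0,0,0,-0.06,0,0,0,0,0,-0.095,0,0,-0.5,0,-0.01,-0.13,0,0,-1,0,-0.03,-0.165,0,0,-2,0,-0.06,-0.2,0,0,-2.4,0,-0.1,-0.23,0,0,-2.4,0,-0.145,-0.25,0,0,-2.4,0,-0.19,-0.257,0,0,-2.4]'

```text
t: 9.3
tcp_pos: [0.4442, -0.1272, 0.2812]
tool_rot: [1.0, -0.001, 0.002, 0.001]
force: [1.7, 0.2, -2.4]
finger_gap: 0.344
gripper_force: 40.3
```

>>> step_arm --commands '[0,-0.045,0,0,0,0,0,-0.09,0,0,0,0,0,-0.135,0,0,0,0,0,-0.175,0,0,0,0,0,-0.21,0,0,0,0,0,-0.235,0,0,0,0,0,-0.25,0,0,0,0,0,-0.255,0,0,0,0,0,-0.257,0,0,0,0,0,-0.257,0,0,0]'

```text
validation failed for argument at $.co...
```

```bash
python3 - <<'E'
from h import *
import pickle
s=wrist();pickle.dump(s,open("w4.pkl","wb"));cv2.imwrite("pics/w4.png",s["pixels"])
print(manip.sense()["tcp_pos"])
E
```

```text
[ 0.44228137 -0.11962137  0.28086503]
```

View pics/w4.png

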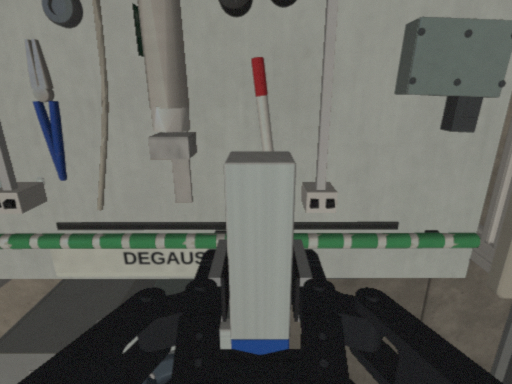

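The second call was refused, so the bar is held at y≈-0.12. The view shows the bar firmly gripped at its middle, with the pliers at (45,110) and the marker at (263,100). Continuing.

>>> step_arm --commands '[0,-0.04,0,0,0,0,0,-0.085,0,0,0,0,0,-0.13,0,0,0,0,0,-0.17,0,0,0,0,0,-0.205,0,0,0,0,0,-0.23,0,0,0,0,0,-0.245,0,0,0,0,0,-0.25,0,0,0,0,0,-0.25,0,0,0,0,0,-0.25,0,0,0,0]'

```text
t: 10.35
tcp_pos: [0.4439, 0.1208, 0.2788]
tool_rot: [1.0, -0.0, -0.0, 0.0]
force: [-0.5, -0.4, -2.9]
finger_gap: 0.342
gripper_force: 40.8
```

```bash
python3 - <<'E'
from h import *
import pickle
s=wrist();pickle.dump(s,open("w5.pkl","wb"));cv2.imwrite("pics/w5.png",s["pixels"])
print(manip.sense()["tcp_pos"])
E
```

```text
[0.44406573 0.12062108 0.27888352]
```

View pics/w5.png

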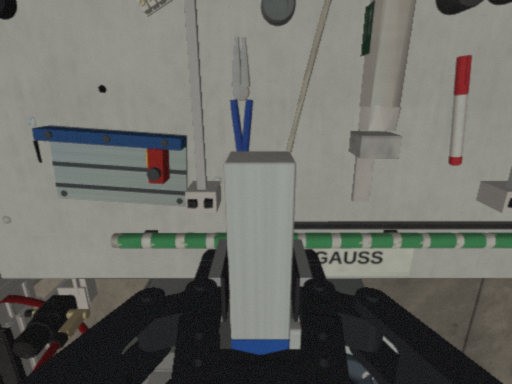

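The fixture is at (110,160): blue fence across the top from (35,133) to (186,142), red stop at (158,165), and a rod block to its right at (202,195). Measuring the inner fence edge and the red face.

```bash
python3 - <<'E'
from h import *
import pickle
s=pickle.load(open("w5.pkl","rb"));p=s["pixels"];h=cv2.cvtColor(p,cv2.COLOR_BGR2HSV)
m=cv2.inRange(h,(100,120,50),(130,255,255));m[170:]=0;m[:,215:]=0
us=[];vs=[]
for u in range(45,142):
    r=np.where(m[:,u])[0]
    if len(r):us.append(u);vs.append(r.max()+.5)
k=np.polyfit(us,vs,1);res=np.abs(np.polyval(k,us)-vs);print(k,res.max())
cols=np.where(m.any(0))[0];print("cols",cols.min(),cols.max())
P=[ray(s,u,np.polyval(k,u),.034) for u in(45,140)]
d=P[0]-P[1];yaw=np.degrees(np.arctan2(d[1],d[0]))-90;print("inner edge",P,"yaw",yaw)
r=cv2.inRange(h,(0,150,70),(8,255,255))|cv2.inRange(h,(172,150,70),(180,255,255));r[:145]=0;r[190:]=0;r[:,:130]=0;r[:,190:]=0
c=max(cv2.findContours(r,0,1)[0],key=cv2.contourArea);b=cv2.boxPoints(cv2.minAreaRect(c));print(b.round(1))
for q in b:print(ray(s,*q,.034).round(4))
L=[(np.where(r[v])[0].min()-.5,v) for v in range(150,182)];print([ray(s,u,v,.034).round(4)[:2] for u,v in L[::6]])
E=[ray(s,u,np.polyval(k,u),.034) for u in(cols.min()-.5,cols.max()+.5)];print("ends",E)
E
```

```text
[7.27961288e-02 1.36410372e+02] 0.5194613928044873
cols 33 184
inner edge [array([0.4702646 , 0.38389211, 0.034     ]), array([0.46173377, 0.26898691, 0.034     ])] yaw -4.245986396863543
[[148. 149.]
 [163. 149.]
 [163. 182.]
 [148. 182.]]
[0.4588 0.2595 0.034 ]
[0.4588 0.241  0.034 ]
[0.4163 0.2454 0.034 ]
[0.4163 0.2646 0.034 ]
[array([0.4575, 0.2603]), array([0.45  , 0.2612]), array([0.4424, 0.2621]), array([0.4347, 0.263 ]), array([0.4269, 0.2475]), array([0.419 , 0.2624])]
ends [array([0.47137764, 0.39888405, 0.034     ]), array([0.4576936 , 0.21456833, 0.034     ])]
```

>>> step_arm --commands '[-0.001,-0.012,0,0,0,-5,-0.004,-0.035,0,0,0,-13.5,-0.008,-0.062,0,0,0,-22,-0.012,-0.09,0,0,0,-30.5,-0.016,-0.118,0,0,0,-39,-0.019,-0.146,0,0,0,-47.5,-0.022,-0.172,0,0,0,-56,-0.024,-0.195,0,0,0,-64.5,-0.026,-0.21,0,0,0,-73,-0.0275,-0.2155,0,0,0,-81]'

```text
t: 11.4
tcp_pos: [0.4172, 0.3375, 0.2788]
tool_rot: [0.759, 0.652, 0.0, -0.0]
force: [0.2, -0.7, -2.5]
finger_gap: 0.342
gripper_force: 40.8
```

```bash
python3 - <<'E'
from h import *
go(.4165,.3361,.0295,85.75);print(manip.sense()["q"].round(2))
E
```

```text
go [ -1.5  -0.4 249.3] [-0.   -0.02 -4.43]
[0.47 0.37 1.62 0.   1.15 0.62]
```

>>> step_arm --commands '[0,0,0.01,0,0,-2,-0.001,0,0.04,0,0,-4.4,-0.0015,0,0.075,0,0,-4.4,-0.0015,0,0.11,0,0,-4.4,-0.0015,0,0.145,0,0,-4.4,-0.0015,0,0.175,0,0,-4.4,-0.0015,0,0.2,0,0,-4.4,-0.0015,0,0.22,0,0,-4.4,-0.0015,0,0.225,0,0,-4.4,-0.0015,0,0.225,0,0,-4.4]'

```text
t: 12.4
tcp_pos: [0.4169, 0.3347, 0.0534]
tool_rot: [0.735, 0.678, -0.001, -0.0]
force: [0.4, -0.2, -2.2]
finger_gap: 0.346
gripper_force: 40.7
```

```bash
python3 - <<'E'
from h import *
go(.4165,.3361,.0290,85.75);print(manip.sense()["force"])
s=manip.snapshot("top");cv2.imwrite("pics/t2.png",cv2.resize(s["pixels"][180:250,170:270],None,fx=6,fy=6,interpolation=cv2.INTER_CUBIC))
E
```

```text
go [ 1.4 -0.4 24.4] [-0.07  0.05 -0.43]
[ 0.44413318 -0.20504739 -2.20942528]
```

>>> step_arm --commands '[0.001,0,0.004,0,0,-0.2,0.001,0,0.01,0,0,-0.4,0.001,0,0.015,0,0,-0.4,0.001,0,0.019,0,0,-0.4,0.001,0,0.022,0,0,-0.4,0.001,0,0.0235,0,0,-0.4,0.001,0,0.024,0,0,-0.4,0.001,0,0.0243,0,0,-0.4,0.001,0,0.0243,0,0,-0.4,0.001,0,0.0243,0,0,-0.4]'

```text
t: 13.45
tcp_pos: [0.4166, 0.3365, 0.0298]
tool_rot: [0.733, 0.681, 0.0, 0.0]
force: [-0.3, -0.9, -3.3]
finger_gap: 0.345
gripper_force: 40.8
```

>>> step_arm --commands '[0,0,0.0003,0,0,0,0,0,0.0006,0,0,0,0,0,0.0008,0,0,0,0,0,0.001,0,0,0,0,0,0.001,0,0,0,0,0,0.001,0,0,0,0,0,0.001,0,0,0,0,0,0.001,0,0,0,0,0,0.001,0,0,0,0,0,0.001,0,0,0]'

```text
t: 14.45
tcp_pos: [0.4166, 0.3365, 0.0288]
tool_rot: [0.733, 0.681, -0.0, 0.0]
force: [-1.3, -1.4, 0.3]
finger_gap: 0.346
gripper_force: 41.3
```

Bar weight is now carried by the bed. Releasing and lifting.

>>> step_arm --commands '[0,0,0,0,0,0,0,0,0,0,0,0,0,0,0,0,0,0,0,0,0,0,0,0,0,0,0,0,0,0,0,0,-0.005,0,0,0,0,0,-0.025,0,0,0,0,0,-0.06,0,0,0,0,0,-0.095,0,0,0,0,0,-0.115,0,0,0]' --jaw 50

```text
t: 15.45
tcp_pos: [0.4174, 0.3369, 0.1465]
tool_rot: [0.733, 0.681, 0.002, 0.001]
force: [-0.0, 0.8, -0.4]
finger_gap: 0.5
gripper_force: 0.0
```

```bash
python3 - <<'E'
from h import *
import pickle
s=wrist();pickle.dump(s,open("w6.pkl","wb"));cv2.imwrite("pics/w6.png",s["pixels"])
print(manip.sense()["tcp_pos"],manip.sense()["force"])
E
```

```text
[0.41869997 0.33770559 0.14882781] [ 0.63912304 -0.32731075  1.05206979]
```

View pics/w6.png

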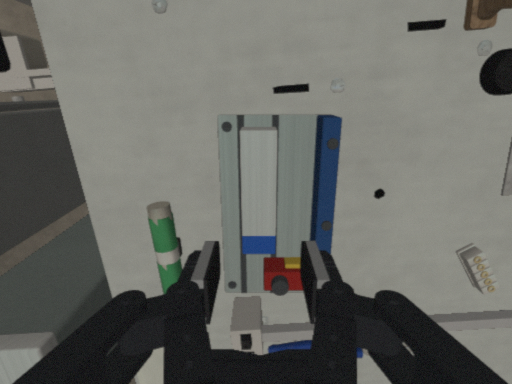

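The bar lies flat on the bed: columns 240–277, blue end at row ~254. It is short of the blue fence (column ~313) and of the red stop with its yellow pad (row 258 onward).

```bash
python3 - <<'E'
from h import *
import pickle
s=pickle.load(open("w6.pkl","rb"));p=s["pixels"];h=cv2.cvtColor(p,cv2.COLOR_BGR2HSV)
a=np.radians(-4.25);F=np.array([[np.cos(a),np.sin(a)],[-np.sin(a),np.cos(a)]])
f=lambda u,v,z:(F@ray(s,u,v,z)[:2]*1000).round(1)
m=cv2.inRange(h,(100,120,50),(130,255,255))
mf=m.copy();mf[:,:290]=0;mf[:,350:]=0
V=np.arange(130,230);L=[np.where(mf[v])[0].min()-.5 for v in V];R=[np.where(mf[v])[0].max()+.5 for v in V]
kl=np.polyfit(V,L,1);print("fence bottom X",[f(np.polyval(kl,v),v,.006) for v in(135,225)])
mb=m.copy();mb[:,:225]=0;mb[:,290:]=0;mb[:225]=0;mb[270:]=0
c=max(cv2.findContours(mb,0,1)[0],key=cv2.contourArea);b=cv2.boxPoints(cv2.minAreaRect(c));print("blue",b.round(1).tolist(),[f(*q,.032) for q in b])
w=cv2.inRange(cv2.GaussianBlur(h,(3,3),0),(0,0,0),(180,255,255))
g=cv2.cvtColor(p,cv2.COLOR_BGR2GRAY).astype(int)
for v in(150,180,210):
    d=np.abs(np.diff(g[v,225:300]));i=np.argsort(d)[-6:];print(v,sorted((i+225).tolist()),d[np.sort(i)])
d=np.abs(np.diff(g[110:150,258]));print("rows",[(110+i,d[i]) for i in np.argsort(d)[-4:]])
r=(cv2.inRange(h,(0,150,70),(8,255,255))|cv2.inRange(h,(172,150,70),(180,255,255)));ro=np.where(r[245:300,268:283].any(1))[0]+245;print("red rows",ro.min(),ro.max(),f(275,ro.min()-.5,.006),f(275,ro.min()-.5,.034))
y=cv2.inRange(h,(20,120,90),(35,255,255));ys=np.where(y[240:300,280:305]);print("yel rows",ys[0].min()+240,ys[0].max()+240,ys[1].min()+280,ys[1].max()+280)
print("tcp XY",F@manip.sense()["tcp_pos"][:2])
E
```

```text
fence bottom X [array([444.2, 414.8]), array([443.8, 328.9])]
blue [[242.0, 236.0], [275.0, 236.0], [275.0, 253.0], [242.0, 253.0]] [array([375.7, 330.3]), array([404.7, 330.2]), array([405. , 313.4]), array([375.4, 313.4])]
150 [236, 237, 239, 240, 276, 278] [20 30 51 24 37 15]
180 [237, 238, 240, 241, 275, 277] [27 28 47 17 26 19]
210 [238, 239, 240, 241, 275, 277] [30 24 31 37 34 11]
rows [(np.int64(126), np.int64(12)), (np.int64(113), np.int64(16)), (np.int64(129), np.int64(16)), (np.int64(130), np.int64(18))]
red rows 258 289 [406.6 293.4] [405.  309.9]
yel rows 257 267 284 299
tcp XY [0.39252177 0.36780619]
```

>>> step_arm --commands '[0,-0.015,0,0,0,0,0,-0.035,0,0,0,0,0,-0.0475,0.005,0,0,0,0,-0.0475,0.02,0,0,0,0,-0.0475,0.045,0,0,0,0,-0.0475,0.07,0,0,0,0,-0.0475,0.09,0,0,0,0,-0.0475,0.105,0,0,0,0,-0.0475,0.11,0,0,0,0,-0.0475,0.11,0,0,0]' --jaw 0 --grip_force 20

```text
t: 16.5
tcp_pos: [0.3678, 0.3394, 0.0324]
tool_rot: [0.733, 0.681, -0.002, -0.0]
force: [-0.3, -0.1, -1.1]
finger_gap: 0.001
gripper_force: 0.0
```

```bash
cat >> h.py <<'E'
a=np.radians(-4.25);F=np.array([[np.cos(a),np.sin(a)],[-np.sin(a),np.cos(a)]])
def fx():
    st=manip.sense();print("XY",(F@st["tcp_pos"][:2]*1000).round(1),"z",st["tcp_pos"][2].round(4),"F",(F@st["force"][:2]).round(1),st["force"][2].round(1),"t",st["t"],st["finger_gap"].round(2))
E
python3 -c "
from h import *
fx();go(*(F.T@[.345,.368]),.030,85.75)"
```

```text
Traceback (most recent call last):
  File "h.py", line 22, in fx
    st=manip.sense();print("XY",(F@st["tcp_pos"][:2]*1000).round(1),"z",st["tcp_pos"][2].round(4),"F",(F@st["force"][:2]).round(1),st["force"][2].round(1),"t",st["t"],st["finger_gap"].round(2))
                                                                                                                                                                       ^^^^^^^^^^^^^^^^^^^^^^
AttributeError: 'float' object has no attribute 'round'
```

>>> step_arm --commands '[0.002,0.004,0.001,0,0,0,0.002,0.01,0.001,0,0,0,0.002,0.014,0.001,0,0,0,0.002,0.018,0.001,0,0,0,0.002,0.023,0.001,0,0,0,0.002,0.028,0.001,0,0,0,0.002,0.033,0.001,0,0,0,0.002,0.038,0.001,0,0,0,0.002,0.043,0.001,0,0,0,0.002,0.047,0.001,0,0,0]'

```text
t: 17.5
tcp_pos: [0.4166, 0.3384, 0.0327]
tool_rot: [0.733, 0.681, -0.0, -0.0]
force: [-4.2, 0.9, 3.7]
finger_gap: -0.001
gripper_force: 2.3
```

```bash
sed -i 's/st\["finger_gap"\].round(2)/round(st["finger_gap"],2)/' h.py
python3 -c "
from h import *
fx();go(*(F.T@[.3975,.368]),.030,85.75)
s=manip.snapshot('top');cv2.imwrite('pics/t3.png',s['pixels'])"
```

```text
XY [390.4 368.4] z 0.0327 F [-4.2  0.6] 3.7 t 17.5 -0.0
go [-0.4  7.1  2.7] [-0.01  0.    0.03]
```

>>> step_arm --commands '[0,0.001,0,0,0,0,0,0.002,0,0,0,0,0,0.0025,0,0,0,0,0,0.003,0,0,0,0,0,0.0035,0,0,0,0,0,0.004,0,0,0,0,0,0.0045,0,0,0,0,0,0.005,0,0,0,0,0,0.005,0,0,0,0,0,0.005,0,0,0,0]'

```text
t: 18.55
tcp_pos: [0.4214, 0.3381, 0.0327]
tool_rot: [0.733, 0.681, 0.0, 0.0]
force: [-2.7, 0.0, 2.1]
finger_gap: 0.001
gripper_force: 1.4
```

>>> step_arm --commands '[0,0.0002,0,0,0,0,0,0.0004,0,0,0,0,0,0.0006,0,0,0,0,0,0.0008,0,0,0,0,0,0.001,0,0,0,0,0,0.001,0,0,0,0,0,0.001,0,0,0,0,0,0.001,0,0,0,0,0,0.001,0,0,0,0,0,0.001,0,0,0,0]'

```text
t: 19.55
tcp_pos: [0.4222, 0.338, 0.0327]
tool_rot: [0.733, 0.681, -0.0, -0.0]
force: [-2.0, -0.3, 3.0]
finger_gap: -0.003
gripper_force: 1.8
```

>>> step_arm --commands '[0,0.0002,0,0,0,0,0,0.0004,0,0,0,0,0,0.0006,0,0,0,0,0,0.0008,0,0,0,0,0,0.001,0,0,0,0,0,0.0012,0,0,0,0,0,0.0015,0,0,0,0,0,0.0015,0,0,0,0,0,0.0015,0,0,0,0,0,0.0015,0,0,0,0]'

```text
t: 20.55
tcp_pos: [0.4225, 0.3378, 0.0327]
tool_rot: [0.733, 0.681, -0.001, -0.001]
force: [-5.7, -0.2, 3.2]
finger_gap: -0.003
gripper_force: 3.2
```

>>> step_arm --commands '[0,0.0002,0,0,0,0,0,0.0004,0,0,0,0,0,0.0006,0,0,0,0,0,0.0008,0,0,0,0,0,0.001,0,0,0,0,0,0.001,0,0,0,0,0,0.001,0,0,0,0,0,0.001,0,0,0,0,0,0.001,0,0,0,0,0,0.001,0,0,0,0]'

```text
t: 21.55
tcp_pos: [0.4226, 0.3377, 0.0327]
tool_rot: [0.733, 0.681, -0.002, -0.001]
force: [-7.9, 1.8, 4.7]
finger_gap: 0.001
gripper_force: 4.2
```

Contact with the fence. One more light press to seat it, then I'll back off.

>>> step_arm --commands '[0,0.0005,0,0,0,0,0,0.001,0,0,0,0,0,0.0015,0,0,0,0,0,0.002,0,0,0,0,0,0.002,0,0,0,0,0,0.002,0,0,0,0,0,0.001,0,0,0,0,0,-0.006,0,0,0,0,0,-0.012,0,0,0,0,0,-0.016,0,0,0,0]'

```text
t: 22.55
tcp_pos: [0.4097, 0.3395, 0.0328]
tool_rot: [0.733, 0.681, 0.001, 0.001]
force: [-0.8, 0.8, -0.3]
finger_gap: -0.003
gripper_force: 0.0
```

>>> step_arm --commands '[0,0,-0.01,0,0,0,0,0,-0.04,0,0,0,0,0,-0.08,0,0,0,0,0,-0.11,0,0,0,0,0,-0.12,0,0,0,0,0,-0.12,0,0,0,0,0,-0.12,0,0,0,0,0,-0.12,0,0,0,0,0,-0.12,0,0,0,0,0,-0.12,0,0,0]'

```text
t: 23.55
tcp_pos: [0.4083, 0.3388, 0.1516]
tool_rot: [0.733, 0.681, -0.001, -0.0]
force: [0.1, -0.0, 0.9]
finger_gap: -0.0
gripper_force: 0.0
```

```bash
python3 - <<'E'
from h import *
import pickle
fx();s=wrist();pickle.dump(s,open("w7.pkl","wb"));p=s["pixels"]
cv2.imwrite("pics/w7.png",cv2.resize(p[90:310,200:370],None,fx=3,fy=2.7,interpolation=cv2.INTER_CUBIC))
h=cv2.cvtColor(p,cv2.COLOR_BGR2HSV);m=cv2.inRange(h,(100,120,50),(130,255,255))
f=lambda u,v,z:(F@ray(s,u,v,z)[:2]*1000).round(1)
print("expected flush bar corner px (blue inner, plain inner):",proj(s,[*(F.T@[.4405,.313]),.032]),proj(s,[*(F.T@[.4405,.423]),.032]))
E
```

```text
XY [382.1 368.1] z 0.1516 F [ 0.1 -0. ] 0.9 t 23.55 -0.0
expected flush bar corner px (blue inner, plain inner): (np.float64(324.26886202017903), np.float64(251.30626816835579)) (np.float64(333.8549666405108), np.float64(129.14578984670607))
```

View pics/w7.png

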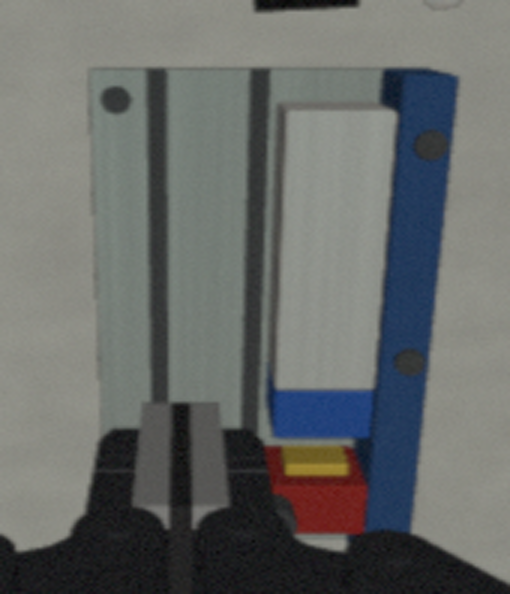

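The bar is flush along the fence. Its blue end is just short of the yellow plate (crop rows ~437 against 447). Next I'll go round to the plain end.

>>> step_arm --commands '[0.01,0.005,0,0,0,0,0.035,0.017,0,0,0,0,0.065,0.03,0,0,0,0,0.084,0.038,0.005,0,0,0,0.087,0.0394,0.025,0,0,0,0.087,0.0394,0.055,0,0,0,0.087,0.0394,0.085,0,0,0,0.087,0.0394,0.107,0,0,0,0.087,0.0394,0.118,0,0,0,0.087,0.0394,0.118,0,0,0]'

```text
t: 24.6
tcp_pos: [0.4538, 0.4228, 0.033]
tool_rot: [0.733, 0.681, -0.001, -0.0]
force: [-0.5, -0.5, 0.4]
finger_gap: 0.005
gripper_force: 0.0
```

```bash
python3 -c "
from h import *
fx();go(*(F.T@[.4215,.415]),.031,85.75)"
```

```text
XY [421.2 455.2] z 0.033 F [-0.5 -0.6] 0.4 t 24.6 0.0
go [-40.2   0.3   2. ] [-0.14  0.1   0.04]
```

>>> step_arm --commands '[-0.004,0,0,0,0,0,-0.01,0,0,0,0,0,-0.014,0,0,0,0,0,-0.018,0,0,0,0,0,-0.021,0,0,0,0,0,-0.024,0,0,0,0,0,-0.027,0,0,0,0,0,-0.03,0,0,0,0,0,-0.033,0,0,0,0,0,-0.035,0,0,0,0,0]'

```text
t: 25.6
tcp_pos: [0.4522, 0.3887, 0.0351]
tool_rot: [0.733, 0.681, 0.001, -0.0]
force: [-1.8, 5.1, 3.8]
finger_gap: -0.002
gripper_force: 2.6
```

>>> step_arm --commands '[-0.0003,0,0,0,0,0,-0.0007,0,0,0,0,0,-0.001,0,0,0,0,0,-0.0013,0,0,0,0,0,-0.0016,0,0,0,0,0,-0.002,0,0,0,0,0,-0.0025,0,0,0,0,0,-0.0025,0,0,0,0,0,-0.0025,0,0,0,0,0,-0.0025,0,0,0,0,0]'

```text
t: 26.6
tcp_pos: [0.452, 0.3863, 0.0352]
tool_rot: [0.733, 0.681, 0.001, -0.0]
force: [-1.8, 4.7, 3.4]
finger_gap: 0.001
gripper_force: 2.5
```

>>> step_arm --commands '[-0.0003,0,0,0,0,0,-0.0006,0,0,0,0,0,-0.0009,0,0,0,0,0,-0.0012,0,0,0,0,0,-0.0015,0,0,0,0,0,-0.0015,0,0,0,0,0,-0.0015,0,0,0,0,0,-0.0015,0,0,0,0,0,-0.0015,0,0,0,0,0,-0.0015,0,0,0,0,0]'

```text
t: 27.6
tcp_pos: [0.4519, 0.3849, 0.0352]
tool_rot: [0.733, 0.681, 0.001, -0.0]
force: [-1.8, 5.5, 3.6]
finger_gap: 0.0
gripper_force: 2.6
```

>>> step_arm --commands '[-0.0003,0,0,0,0,0,-0.0006,0,0,0,0,0,-0.0009,0,0,0,0,0,-0.0012,0,0,0,0,0,-0.0015,0,0,0,0,0,-0.0015,0,0,0,0,0,-0.0015,0,0,0,0,0,-0.0015,0,0,0,0,0,-0.0015,0,0,0,0,0,-0.0015,0,0,0,0,0]'

```text
t: 28.6
tcp_pos: [0.4518, 0.3834, 0.0351]
tool_rot: [0.733, 0.681, 0.001, -0.0]
force: [-1.0, 5.3, 3.1]
finger_gap: 0.0
gripper_force: 2.6
```

>>> step_arm --commands '[-0.0003,0,0,0,0,0,-0.0006,0,0,0,0,0,-0.0009,0,0,0,0,0,-0.0012,0,0,0,0,0,-0.0015,0,0,0,0,0,-0.0015,0,0,0,0,0,-0.0015,0,0,0,0,0,-0.0015,0,0,0,0,0,-0.0015,0,0,0,0,0,-0.0015,0,0,0,0,0]'

```text
t: 29.6
tcp_pos: [0.4518, 0.3826, 0.0352]
tool_rot: [0.733, 0.68, 0.002, -0.0]
force: [-0.7, 7.4, 3.5]
finger_gap: 0.003
gripper_force: 3.8
```

>>> step_arm --commands '[-0.0003,0,0,0,0,0,-0.0006,0,0,0,0,0,-0.0009,0,0,0,0,0,-0.0012,0,0,0,0,0,-0.0015,0,0,0,0,0,-0.0015,0,0,0,0,0,-0.0015,0,0,0,0,0,-0.0015,0,0,0,0,0,-0.0015,0,0,0,0,0,-0.0015,0,0,0,0,0]'

```text
t: 30.6
tcp_pos: [0.4518, 0.3825, 0.0352]
tool_rot: [0.733, 0.68, 0.003, -0.001]
force: [-1.8, 11.9, 1.7]
finger_gap: 0.002
gripper_force: 6.0
```

>>> step_arm --commands '[-0.0003,0,0,0,0,0,-0.0006,0,0,0,0,0,-0.0009,0,0,0,0,0,-0.0012,0,0,0,0,0,-0.0015,0,0,0,0,0,-0.0015,0,0,0,0,0,-0.0015,0,0,0,0,0,-0.0015,0,0,0,0,0,-0.0015,0,0,0,0,0,-0.0015,0,0,0,0,0]'

```text
t: 31.6
tcp_pos: [0.4518, 0.3825, 0.0353]
tool_rot: [0.733, 0.68, 0.004, -0.002]
force: [-2.6, 16.8, -0.5]
finger_gap: -0.006
gripper_force: 8.2
```

Firm against the stop at about 17 N. Backing off, lifting, and measuring.

>>> step_arm --commands '[0.004,0,0,0,0,0,0.012,0,0,0,0,0,0.024,0,0,0,0,0,0.03,0,-0.005,0,0,0,0.03,0,-0.03,0,0,0,0.025,0,-0.07,0,0,0,0,-0.02,-0.105,0,0,0,-0.03,-0.04,-0.12,0,0,0,-0.05,-0.055,-0.12,0,0,0,-0.055,-0.06,-0.12,0,0,0]'

```text
t: 32.6
tcp_pos: [0.385, 0.3258, 0.1555]
tool_rot: [0.733, 0.68, -0.001, -0.0]
force: [0.2, 0.5, -0.9]
finger_gap: -0.002
gripper_force: 0.0
```

```bash
python3 - <<'E'
from h import *
fx();s=wrist();p=s["pixels"];cv2.imwrite("pics/w8.png",p)
h=cv2.cvtColor(p,cv2.COLOR_BGR2HSV);g=cv2.cvtColor(p,cv2.COLOR_BGR2GRAY)
pr=lambda X,Y,z:np.round(proj(s,[*(F.T@[X,Y]),z]),1)
print("pred px blue end in/out",pr(.4405,.294,.032),pr(.4105,.294,.032),"plain",pr(.4405,.404,.032),pr(.4105,.404,.032))
f=lambda u,v,z:(F@ray(s,u,v,z)[:2]*1000).round(1)
# bright bar top vs blue fence: right edge of bar by saturation rise along rows
u0,v0=pr(.4255,.32,.032);u1,v1=pr(.4255,.395,.032)
for v in np.linspace(v0,v1,7).astype(int):
    c=int(round(np.interp(v,sorted([v0,v1]),[u1,u0] if v1<v0 else [u0,u1])))
    row=h[v,c:c+60,1];i=np.where(row>110)[0]
    gl=p[v,c-45:c+60].mean(1);d=np.diff(gl);k=np.argsort(d)[-2:]
    print(v,"right edge",f(c+i[0]-.5,v,.032) if len(i) else None,"left rises",[f(c-45+j+.5,v,.032)[0] for j in k])
r=(cv2.inRange(h,(0,150,60),(8,255,255))|cv2.inRange(h,(172,150,60),(180,255,255)));y=cv2.inRange(h,(20,120,90),(35,255,255))
m=cv2.inRange(h,(100,120,50),(130,255,255))
u,v=pr(.4225,.300,.032);u=int(u)
for nm,M in(("red",r),("yel",y),("blue",m)):
    q=np.where(M[150:330,u-6:u+7].sum(1)>255*4)[0]+150;print(nm,(q.min(),q.max()) if len(q) else None)
E
```

```text
XY [359.8 353.5] z 0.1555 F [0.2 0.5] -0.9 t 32.6 -0.0
pred px blue end in/out [347.1 253.3] [314.8 253.3] plain [359.7 134. ] [322.8 134. ]
227 right edge [440.2 320.9] left rises [np.float64(409.5), np.float64(454.6)]
214 right edge [439.9 333.6] left rises [np.float64(402.5), np.float64(409.7)]
200 right edge [440.3 346.8] left rises [np.float64(454.3), np.float64(402.7)]
186 right edge [439.9 359.7] left rises [np.float64(402.9), np.float64(454.5)]
172 right edge [440.4 372.1] left rises [np.float64(403.1), np.float64(454.8)]
158 right edge [440.  384.2] left rises [np.float64(409.1), np.float64(454.1)]
145 right edge [439.7 395. ] left rises [np.float64(402.6), np.float64(454.5)]
red (np.int64(253), np.int64(270))
yel None
blue (np.int64(235), np.int64(251))
```

Numerically the bar is parallel to the fence (edges at X = 440 and 409.5 mm along its whole length). The blue end meets the red face with no yellow showing. One light reseat against the fence, since the end push was slightly off-centre.

>>> step_arm --commands '[-0.004,0.005,0.01,0,0,0,-0.004,0.015,0.03,0,0,0,-0.004,0.02,0.06,0,0,0,-0.004,0.02,0.09,0,0,0,-0.004,0.02,0.112,0,0,0,-0.004,0.02,0.123,0,0,0,-0.004,0.024,0.123,0,0,0,-0.004,0.029,0.123,0,0,0,-0.004,0.033,0.123,0,0,0,-0.004,0.035,0.123,0,0,0]'

```text
t: 33.65
tcp_pos: [0.4214, 0.3216, 0.0325]
tool_rot: [0.733, 0.68, -0.0, -0.001]
force: [-6.6, 6.4, 1.1]
finger_gap: 0.002
gripper_force: 3.4
```

```bash
python3 -c "
from h import *
fx()"
```

```text
XY [396.4 351.9] z 0.0325 F [-7.1  5.9] 1.1 t 33.65 0.0
```

>>> step_arm --commands '[0,0.0005,0,0,0,0,0,0.001,0,0,0,0,0,0.0015,0,0,0,0,0,0.0015,0,0,0,0,0,0.0015,0,0,0,0,0,0.0015,0,0,0,0,0,0.0015,0,0,0,0,0,0.0015,0,0,0,0,0,0.0015,0,0,0,0,0,0.0015,0,0,0,0]'

```text
t: 34.65
tcp_pos: [0.4214, 0.3215, 0.0326]
tool_rot: [0.733, 0.68, -0.001, -0.001]
force: [-5.0, 4.7, 0.8]
finger_gap: -0.002
gripper_force: 3.1
```

>>> step_arm --commands '[0,-0.003,0,0,0,0,0,-0.01,0,0,0,0,0,-0.02,0,0,0,0,0,-0.024,-0.01,0,0,0,0,-0.024,-0.04,0,0,0,0,-0.024,-0.08,0,0,0,0,-0.03,-0.11,0,0,0,0,-0.035,-0.125,0,0,0,0,-0.037,-0.125,0,0,0,0,-0.037,-0.125,0,0,0]'

```text
t: 35.65
tcp_pos: [0.3859, 0.3235, 0.1571]
tool_rot: [0.732, 0.681, 0.0, 0.0]
force: [0.6, -0.9, -0.4]
finger_gap: 0.003
gripper_force: 0.0
```

```bash
python3 - <<'E'
from h import *
fx();s=wrist();p=s["pixels"];h=cv2.cvtColor(p,cv2.COLOR_BGR2HSV)
f=lambda u,v,z:(F@ray(s,u,v,z)[:2]*1000).round(1)
r=(cv2.inRange(h,(0,150,60),(8,255,255))|cv2.inRange(h,(172,150,60),(180,255,255)));y=cv2.inRange(h,(20,120,90),(35,255,255));m=cv2.inRange(h,(100,120,50),(130,255,255))
u,v=proj(s,[*(F.T@[.4225,.300]),.032]);u=int(u)
for nm,M in(("red",r),("yel",y),("blue",m)):
    q=np.where(M[150:330,u-6:u+7].sum(1)>255*4)[0]+150;print(nm,(q.min(),q.max(),f(u,q.max()+.5,.032),f(u,q.min()-.5,.034)) if len(q) else None)
for Y in(.31,.35,.39):
    c,v=proj(s,[*(F.T@[.4255,Y]),.032]);c=int(c);v=int(v);i=np.where(h[v,c:c+60,1]>110)[0];
    gl=p[v,c-28:c].mean(1);d=np.abs(np.diff(gl));print(Y,f(c+i[0]-.5,v,.032),f(c-28+np.argmax(d)+.5,v,.032))
E
```

```text
XY [360.9 351.2] z 0.1571 F [ 0.6 -0.8] -0.4 t 35.65 0.0
red (np.int64(250), np.int64(268), array([423.8, 274.7]), array([421.9, 296.2]))
yel None
blue (np.int64(233), np.int64(248), array([422.3, 296.2]), array([420.6, 313.6]))
0.31 [424.5 310.1] [405.2 310.1]
0.35 [439.8 350.8] [403.1 350.7]
0.39 [440.1 390.3] [409.3 390.2]
```

The blue-to-red relation is unchanged after the reseat, and the arm is clear. Handing in.

```bash
python3 -c "
from station import manip
print(manip.sign_off())"
```

```text
the job is handed in; nothing more can be done
None
```

The bar is pushed home in the corner: long side flush along the blue fence, blue end against the red stop. The highest force read between moves was about 17 N; I handed it in with the arm clear at about 36 s.

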